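# Clear the portion scale's pan and trim its pointer to the pointed tab

## Robot

A 6-joint arm with a two-finger parallel gripper is mounted at the origin on the work surface. World frame = base frame: x ahead of the robot, y to its left, z up, the work surface at z = 0. Lengths are in mm, angles in rad, forces in N, time in s.
With the tool pointing down it reaches from about 425 to 1125 mm from the base axis. Payload 14.9 kg.
Tool frame: the origin (TCP) lies at the very end of the fingers, on their centre line; the grasp point (between the pads) lies 19 mm behind it; z points along the fingers, y is the line along which they close (so a half turn about z gives the same grasp; the last joint's range is limited). The gripper opens to 91 mm and grips with 3 to 60 N. Pads are 32 mm wide; open, the fingers measure 118 mm over their backs; the gripper's body (76 mm by 178 mm) begins 60 mm behind the grasp point.
Start: joints at [-1.374, 0.379, 1.734, -0, 1.028, -0.033], TCP at [159.442, -681.613, 213.932] pointing down, gripper open.
Joint ranges: [-2.77, 2.77], [-0.74, 2.19], [0, 2.66], [-1.06, 4.2], [0.31, 2.87], [-3.08, 3.08]. Speed limits (rad/s): [1.89, 1.89, 2.39, 3.14, 3.14, 3.14].

## Interface

Orientations are given as a rotation vector (axis times angle).
In Python, from rig import telemetry, cams, arm gives the robot as it stands.
- The arm moves only by the shell command python3 -m creep 'ROWS' [FORCE]. ROWS is JSON, a list of rows, each a list of 7 numbers: the turn, a rotation vector about the world's x, y, z in rad, then the shift along the world's x, y, z in cm, then the finger opening in cm, from 0 to 9.12. A call has 1 to 10 rows; each row is the pose to reach, as a shift and turn from the pose commanded when the call began; what a row does not reach only later rows make up. A row lasts 1/10 s, in which the tool goes at most 50 mm and 8.59 degrees, less where a joint would pass 70% of its speed; a pose out of reach is approached as far as the arm can. A call with a gripper value outside its range is refused whole. The fingers move at their own pace and stop on an object; FORCE is the grip in N (left out, the last holds). Time passes only in rows, so rows that repeat a pose let the fingers close. It gives the time, the measured TCP pose, the force, the opening and the grip force at its end, in the units of the state.
- telemetry.sense(): the state, without advancing time (a new reading comes with each control period).
- cams.capture(name): name is "side" or "top"; returns a dict with "pixels" (420x560x3 uint8, red, green, blue), "vfov" (degrees; the focal length in pixels is half the picture's height over the tangent of half this angle, whatever the lens; pixels are square), "cx", "cy" (the principal point, pixels), "T" (4x4, takes a point from camera to world coordinates). Camera axes: x right, y down, z forward; pixel columns grow to the right and rows downward; lengths in mm; the calibration is good to about 2 mm. A picture is of the moment at which its call begins. There is no depth.
- arm.close_job(): hands the job in; it is judged then, once.
The state is a dict: "time_s": time; "joint_pos": joint angles; "dq": joint speeds; "tau": joint torques, N m; "tool_pos": TCP position; "tcp_rot": TCP orientation; "contact_force": force on the tool from outside, world axes, zero at the start; "torque": the same for the moment, N m; "gripper_width": finger opening in mm; "finger_force": force on a finger pad.
Only numpy, scipy, OpenCV 4.12 (cv2) and the standard library are available. Lean on these libraries where they do the work, as an engineer would, in place of code of your own. Each camera call takes 0.05 s, during which the arm holds its last target. There are 200 camera calls.

## Task

Scrape the three lumps of rock sugar off the scale's pan into its catch tray with the scraper block, keeping the fingers off the sugar, and stand the scraper upright on the counter again. Then, with the pan cleared, turn the scale's black knob (do not push the pointer itself) until the pointer is in line with the tip of the pointed tab, to within 4 mm (half a division). Leave the jug, the squeeze bottle and the canister where they are.

Things in the scene. Friction and masses are not known exactly. Their poses are not given: they have to be found in the camera images.
- scale: White portion scale, fixed to the counter. Origin on the counter, z up. Its housing spans x -125..75 mm, y -165..105 mm, top deck 60 mm high. On the +x half lies the aluminium scoop pan, on the -x half a white strip with a black slot along y (pointer and two tabs) and, at the strip's -y end, the black knob. The steel catch tray hangs at the +y end of the pan.
- pan_mid (a point): Middle of the pan's flat top surface, 70 mm above the counter; axes as the scale's. The pan reaches 95 mm either way along y, both ends open, and is 118 mm wide inside along x, between two straight fences 6 mm thick that run along y and stand 12 mm above its surface.
- tray_mid (a point): Middle of the catch tray's inner floor, 4 mm above the counter; axes as the scale's. Open-topped tray, inside 132 mm (x) by 112 mm (y), rim 51 mm above this point; its near wall touches the +y end of the pan, whose surface is 15 mm above the rim.
- knob_grip (a point): Grip point on the axis of the black knob, 108 mm above the counter. The knob's grip is an upright bar 52 mm long (this point's x), 16 mm thick (y), its top 10 mm above this point, its lower edge 26 mm below it; it turns about the vertical.
- tare_knob (a joint): Turn of the knob, rad, 0 to 8, growing clockwise seen from above. Each rad moves the pointer 15 mm towards the scale's -y; turning back moves it to +y. It stays where it is left.
- pointer_tip (a point): Middle of the free end, at the top, of the black pointer, a bar 6 mm wide and 40 mm long that points to the scale's -x and runs along the slot in y. Axes as the scale's.
- pointed_tab_tip (a point): Tip, at its top, of the pointed dark steel tab (27 mm wide, 28 mm long, 8 mm high, one end a right-angled point towards +x, the slot); fixed on the strip just beyond the pointer's end. Axes as the scale's; aligned means that the pointer tip's y in this frame is 0.
- square_tab: The other dark steel tab, a plain 28 by 27 by 8 mm rectangle for another recipe: not the one to use. Origin under the middle of its slot-side edge. Pointed and square tab may lie on either side of the pointer.
- scraper: Loose scraper block standing upright, 160 g: white foot 30 mm (x) by 104 mm (y), 16 mm high, and on it a grey grip block 20 mm thick (x), 90 mm long (y), its top 82 mm above the origin. Origin at the centre of the underside, z up.
- lump1_mid (a point): Centre of a loose lump of rock sugar, a pale amber block 34 (x) by 28 (y) by 24 mm, about 30 g, lying on the pan.
- lump2_mid (a point): Centre of a loose lump of rock sugar, a pale amber block 34 (x) by 28 (y) by 24 mm, about 30 g, lying on the pan.
- lump3_mid (a point): Centre of a loose lump of rock sugar, a pale amber block 34 (x) by 28 (y) by 24 mm, about 30 g, lying on the pan.
- jug: Clear plastic measuring jug, 90 mm across, 120 mm tall, handle at its +y; bystander. Origin at the centre of its underside.
- squeeze_bottle: White squeeze bottle, 64 mm across, 205 mm tall; bystander. Origin at the centre of its underside.
- canister: Steel canister with dark lid, 80 mm across, 120 mm tall; bystander. Origin at the centre of its underside.

How it is judged:
By the outcome, as a careful person would: the job done as asked, in the order asked, and still so for the second after the job is handed in, with the robot touching nothing.
It also fails if it takes over 72 s, if anything falls off the work surface, if the arm or the gripper's body presses on something with over 40 N, if the wrist force passes 120 N, or if a joint passes its speed limit or range.

## Working session

There is one attempt and no reset: what is moved stays moved. The work goes in short steps, Python scripts to look and compute and a shell command to move; the robot and the scene stay as the last step left them, time stands still between calls to the robot, and variables do not carry over. Pictures are saved under pics/ and viewed, at most 10 in all, crops included, and the job is handed in when it is done.

```bash
ls; mkdir -p pics; python3 - <<'E'
from rig import telemetry,cams
import cv2,numpy as np
for n in("side","top"):
    c=cams.capture(n);cv2.imwrite(f"pics/{n}0.png",cv2.resize(c["pixels"][:,:,::-1],(800,600),interpolation=cv2.INTER_CUBIC))
    print(n,c["vfov"],c["cx"],c["cy"],np.round(c["T"],3).tolist())
s=telemetry.sense();print(s)
E
```

```text
pics
side 53.68333803021511 277.84193027187837 210.5702760187403 [[0.941, -0.187, 0.283, 329.43], [-0.339, -0.536, 0.773, -692.719], [0.007, -0.823, -0.567, 617.155], [0.0, 0.0, 0.0, 1.0]]
top 57.64169736797183 279.9620377133525 207.01657238554913 [[-0.014, -0.991, 0.131, 500.606], [-1.0, 0.017, 0.02, 26.867], [-0.022, -0.131, -0.991, 1010.772], [0.0, 0.0, 0.0, 1.0]]
{'time_s': 0.1, 'joint_pos': array([-1.37429431e+00,  3.79362706e-01,  1.73473160e+00, -6.18492463e-06,
        1.02847988e+00, -3.32784889e-02]), 'dq': array([ 0.0008176 ,  0.00013935, -0.00015422, -0.00194774, -0.00052641,
       -0.00024056]), 'tau': array([ 7.59976629e-04, -7.65039897e+01, -4.35295308e+01,  6.52506715e-02,
        3.98341846e-02, -1.23555847e-05]), 'tool_pos': array([ 159.37255052, -681.24883378,  213.34467271]), 'tcp_rot': array([-3.11990933e+00, -3.60037739e-01,  1.33937732e-04]), 'contact_force': array([-0.08151221, -0.49268368,  0.56568321]), 'torque': array([-0.04502405,  0.03066535, -0.02070696]), 'finger_force': 0.0, 'gripper_width': 90.87683714294606}
```

View pics/side0.png

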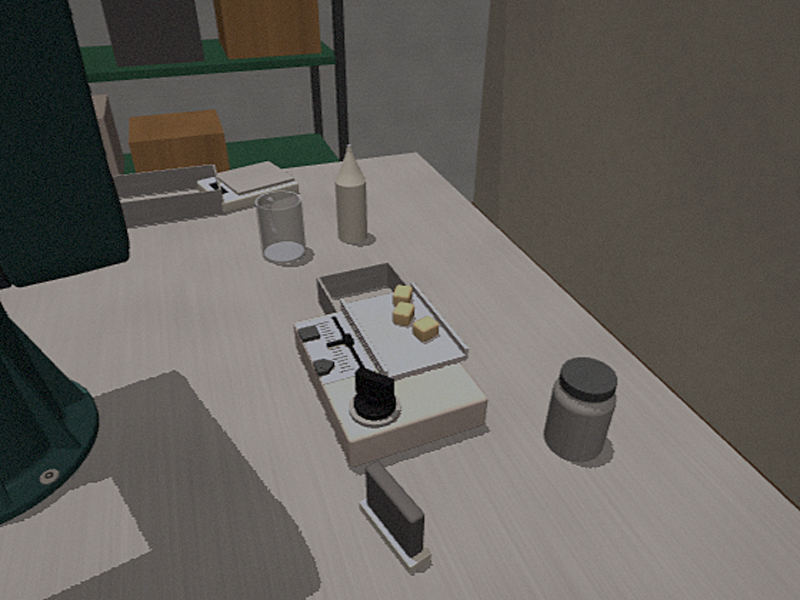

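View pics/top0.png

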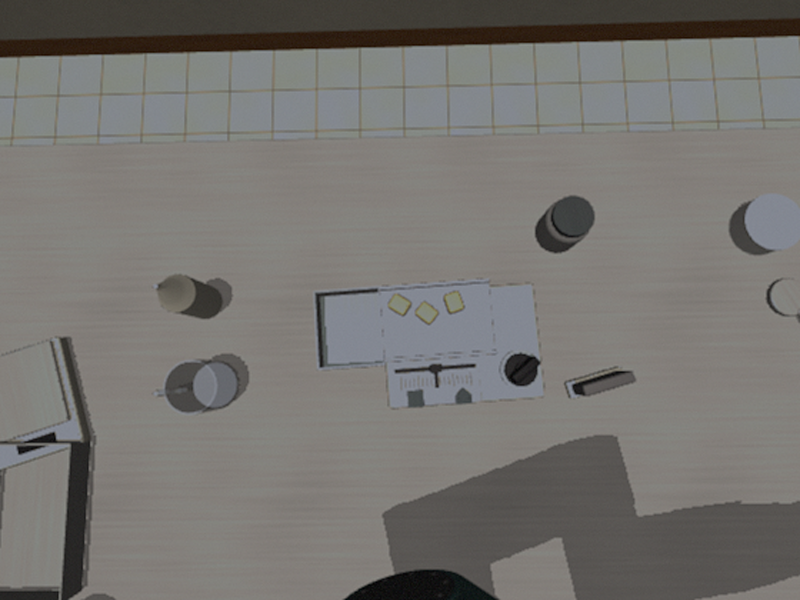

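The side picture shows the scale in the middle, with the pointed tab (323,366) nearer the knob than the square tab (310,333). The scraper is in front at (395,515). The top picture shows the lumps at (400,304), (427,313) and (455,302), the knob at (521,370) and the scraper at (600,382).

```bash
cat > h.py <<'E'
from rig import telemetry,cams
import cv2,numpy as np
def K(c):
    f=c["pixels"].shape[0]/2/np.tan(np.radians(c["vfov"]/2));return f
def back(c,uv,z):
    f=K(c);T=np.array(c["T"]);uv=np.atleast_2d(np.array(uv,float))
    d=np.c_[(uv[:,0]-c["cx"])/f,(uv[:,1]-c["cy"])/f,np.ones(len(uv))]@T[:3,:3].T
    return T[:3,3]+d*((z-T[2,3])/d[:,2])[:,None]
def proj(c,P):
    f=K(c);T=np.array(c["T"]);p=(np.atleast_2d(P)-T[:3,3])@T[:3,:3]
    return p[:,:2]/p[:,2:]*f+[c["cx"],c["cy"]]
def crop(c,x0,y0,w,h,k,name):
    cv2.imwrite("pics/"+name,cv2.resize(c["pixels"][y0:y0+h,x0:x0+w,::-1],None,fx=k,fy=k,interpolation=cv2.INTER_CUBIC))
E
python3 - <<'E'
from h import *
c=cams.capture("top");crop(c,215,185,240,110,3.33333,"t1.png")
c=cams.capture("side");crop(c,200,180,150,225,2.66667,"s1.png")
E
python3 -c "
import cv2;print(cv2.imread('pics/t1.png').shape,cv2.imread('pics/s1.png').shape)"
```

```text
(367, 800, 3) (600, 400, 3)
```

View pics/t1.png

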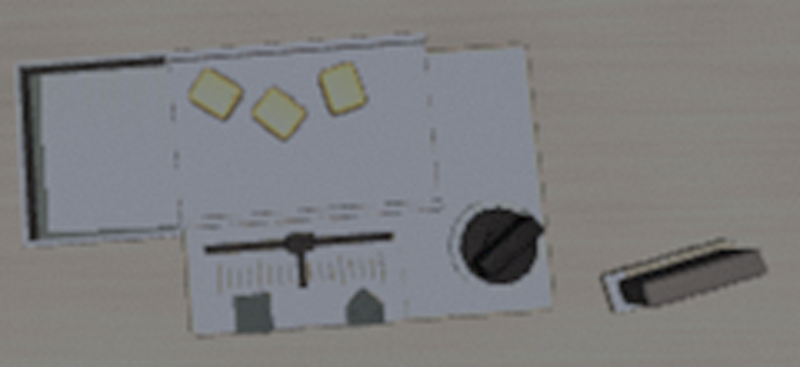

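View pics/s1.png

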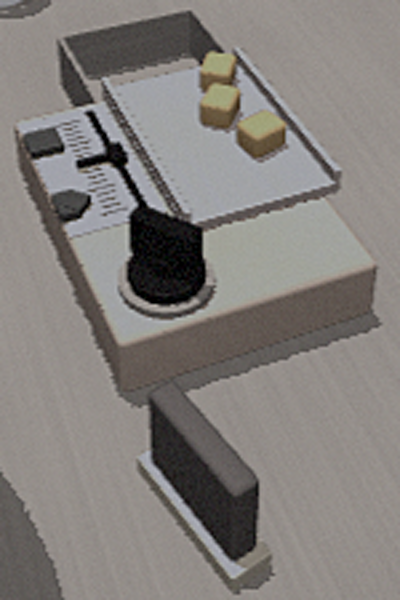

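The top crop (×3.33) shows the lumps at (215,93), (280,113) and (343,88), with the pointer tip at (302,288) and the pointed tab's tip at (364,290). The side crop (×2.67) shows the scraper's top from (148,393) to (258,488), and the knob bar at (168,232).

```bash
cat > m.py <<'E'
from h import *
from scipy.optimize import least_squares
t=cams.capture("top");s=cams.capture("side")
TU=lambda L:np.array(L,float)/3.33333+[215,185]
SU=lambda L:np.array(L,float)/2.66667+[200,180]
def pose(P,ut,Ps,us,x0):
    P=np.array(P,float);Ps=np.array(Ps,float)
    def tr(p,X):
        c,sn=np.cos(p[2]),np.sin(p[2]);return np.c_[p[0]+c*X[:,0]-sn*X[:,1],p[1]+sn*X[:,0]+c*X[:,1],X[:,2]]
    f=lambda p:np.r_[(proj(t,tr(p,P))-TU(ut)).ravel(),(proj(s,tr(p,Ps))-SU(us)).ravel()]
    r=least_squares(f,x0,x_scale=[100,100,1],loss='soft_l1');return r.x,np.round(r.fun,1)
p,res=pose([(75,-165,60),(-125,-165,60),(-125,105,60)],[(527,46),(552,310),(192,335)],
 [(75,-165,60),(-125,-165,60),(-125,105,60)],[(375,268),(120,343),(17,122)],[600,0,0])
print("scale",p.round(3),res)
print(" top-only",back(t,TU([(527,46),(552,310),(192,335)]),60).round(0).tolist())
q,res=pose([(10,45,82),(10,-45,82),(-10,-45,82),(-10,45,82)],[(650,282),(762,250),(766,270),(648,306)],
 [(-10,45,82),(10,45,82),(10,-45,82),(-10,-45,82)],[(148,393),(170,385),(258,488),(236,500)],[550,-300,0.2])
print("scraper",q.round(3),res)
c,sn=np.cos(p[2]),np.sin(p[2])
def loc(W):return (W[:,:2]-p[:2])@np.array([[c,-sn],[sn,c]])
def tri(ut,us,n):
    A=least_squares(lambda X:np.r_[proj(t,X)[0]-TU(ut),proj(s,X)[0]-SU(us)],[600,0,60.],x_scale=100)
    print(n,"tri",A.x.round(1),"loc",loc(A.x[None])[0].round(1),A.fun.round(1))
tri((302,288),(78,163),"ptr");tri((364,290),(89,205),"tab")
tri((215,90),(219,62),"l1 top");tri((280,110),(220,92),"l2 top");tri((343,85),(262,122),"l3 top")
tri((535,223),(203,236),"knob bar near end")
tri((425,42),(338,180),"fence end");
for n,u,z in [("lumps",[(215,90),(280,110),(343,85)],94),("knobbar",[(478,273),(537,222)],118),("pan corners",[(432,50),(437,208),(172,58),(180,225)],70),("fence top ends",[(425,38),(168,55)],82),("tray rim",[(18,66),(28,245)],55),("ptr",[(302,288),(364,290)],66)]:
    W=back(t,TU(u),z);print(n,W.round(0)[:,:2].tolist(),loc(W).round(1).tolist())
E
python3 m.py
```

```text
scale [ 5.63342e+02 -2.96180e+01  5.00000e-02] [ 1.  -1.4  1.4  0.3 -1.  -0.2  2.2 -1.7 -1.4  0.4 -1.4 -1.3]
 top-only [[643.0, -188.0, 60.0], [447.0, -197.0, 60.0], [433.0, 67.0, 60.0]]
scraper [ 4.69562e+02 -3.04440e+02  2.62000e-01] [-1.9 -0.   0.6 -0.8  2.1  1.4  1.4  1.  -0.8  0.1  1.4 -2.4  1.6 -1.8
 -1.   0.4]
ptr tri [467.3 -15.   66.5] loc [-95.2  19.4] [ 0.1 -0.5 -0.5  0. ]
tab tri [464.5 -60.6  60.9] loc [-100.3  -26. ] [ 0.1 -0.3 -0.3  0. ]
l1 top tri [609.7  46.4  92.9] loc [50.1 73.6] [-0.  0.  0. -0.]
l2 top tri [ 5.936e+02 -3.000e-01  9.630e+01] loc [31.7 27.8] [-0.   0.2  0.2 -0. ]
l3 top tri [611.7 -46.5  93.6] loc [ 47.5 -19.3] [-0.  0.  0. -0.]
knob bar near end tri [ 513.5 -176.6  114.4] loc [ -57.1 -144.3] [ 0.4 -1.4 -1.1  0.1]
fence end tri [ 647.5 -110.5   74.1] loc [ 80.1 -85. ] [ 0.3 -0.9 -0.8  0.1]
lumps [[610.0, 46.0], [594.0, -0.0], [612.0, -46.0]] [[50.0, 73.6], [32.3, 27.6], [47.5, -19.2]]
knobbar [[476.0, -134.0], [511.0, -176.0]] [[-91.9, -100.0], [-59.7, -143.8]]
pan corners [[640.0, -115.0], [523.0, -115.0], [637.0, 79.0], [513.0, 74.0]] [[72.1, -89.4], [-44.9, -82.9], [79.1, 104.5], [-45.1, 106.0]]
fence top ends [[647.0, -109.0], [638.0, 81.0]] [[79.6, -83.1], [79.7, 106.7]]
tray rim [[635.0, 197.0], [500.0, 189.0]] [[83.0, 222.6], [-52.4, 221.0]]
ptr [[466.0, -15.0], [464.0, -60.0]] [[-96.5, 19.8], [-100.8, -25.3]]
```

```bash
python3 -m creep '[[0,0,1.6,31,37.7,-8,7],[0,0,1.6,31,37.7,-8,7],[0,0,1.6,31,37.7,-8,7],[0,0,1.6,31,37.7,-8,7],[0,0,1.6,31,37.7,-8,7],[0,0,1.6,31,37.7,-8,7],[0,0,1.6,31,37.7,-8,7],[0,0,1.6,31,37.7,-8,7],[0,0,1.6,31,37.7,-8,7],[0,0,1.6,31,37.7,-8,7]]' 30; python3 -m creep '[[0,0,0,0,0,0,7],[0,0,0,0,0,0,7]]'
```

```text
time_s: 1.3
tool_pos: [470.6, -302.7, 133.8]
tcp_rot: [2.03, 2.397, 0.0]
contact_force: [0.2, -0.3, -0.1]
gripper_width: 69.9
finger_force: 0.0
time_s: 1.5
tool_pos: [469.8, -303.9, 133.8]
tcp_rot: [-2.037, -2.392, 0.0]
contact_force: [-0.2, 0.3, 0.6]
gripper_width: 70.0
finger_force: 0.0
```

```bash
python3 -m creep '[[0,0,0.1,0,0,-1,7],[0,0,0.1,0,0,-1,7]]'; python3 - <<'E'
from h import *
a=cams.capture("side");b=cams.capture("top")
crop(a,220,240,140,180,3.2,"a.png");crop(b,350,190,120,140,4.114,"b.png")
A=cv2.imread("pics/a.png");B=cv2.imread("pics/b.png");print(A.shape,B.shape)
H=576;C=np.zeros((H,max(1,A.shape[1]+B.shape[1]),3),np.uint8);C[:A.shape[0],:A.shape[1]]=A;C[:B.shape[0],A.shape[1]:]=B
cv2.imwrite("pics/ab1.png",C[:, :800]);print(C.shape)
E
```

```text
time_s: 1.7
tool_pos: [468.4, -305.2, 123.3]
tcp_rot: [-1.916, -2.488, 0.0]
contact_force: [-0.1, -0.5, -0.3]
gripper_width: 70.0
finger_force: 0.0
(576, 448, 3) (576, 494, 3)
(576, 942, 3)
```

View pics/ab1.png

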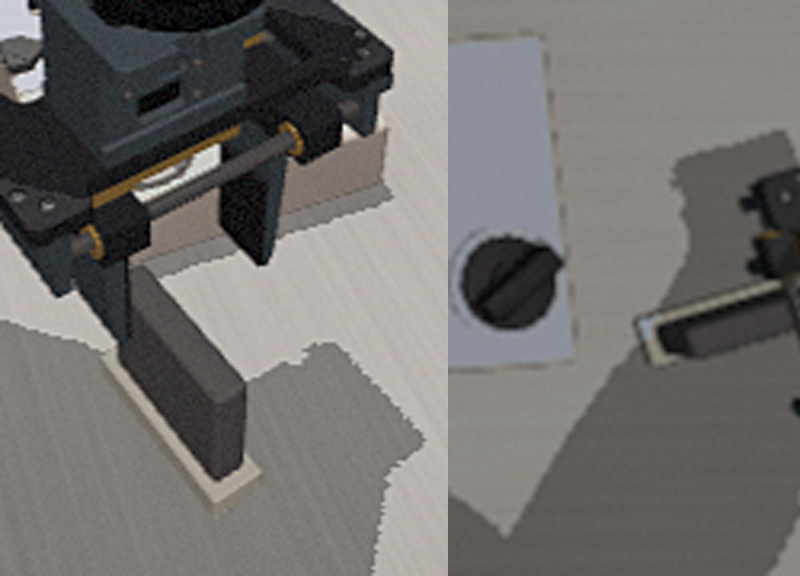

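The side crop shows the open fingers (tips near (125,345) and (265,262)) straddling the block. I'm checking the calibration against the known TCP.

```bash
python3 - <<'E'
from h import *
s=cams.capture("side");st=telemetry.sense()
import scipy.spatial.transform as R
p=st["tool_pos"];Rm=R.Rotation.from_rotvec(st["tcp_rot"]).as_matrix()
g=lambda X:((proj(s,X)-[220,240])*3.2).round(0).tolist()
print(p.round(1),np.degrees(np.arctan2(Rm[1,1],Rm[0,1])).round(1),g([p+Rm[:,1]*d for d in(-35,0,35)]))
c,sn=np.cos(.262),np.sin(.262)
Q=np.array([(469.6+c*x-sn*y,-304.4+sn*x+c*y,z) for x,y,z in[(-10,45,82),(10,45,82),(10,-45,82),(-10,-45,82),(-15,-52,0),(15,-52,0),(15,-52,16),(-15,-52,16),(-15,52,16)]])
print(g(Q))
t=cams.capture("top");print(((proj(t,Q)-[350,190])*4.114+[448,0]).round(0).tolist())
E
```

```text
[ 469.1 -305.4  124.3] 14.6 [[114.0, 310.0], [178.0, 275.0], [239.0, 243.0]]
[[111.0, 280.0], [144.0, 262.0], [251.0, 388.0], [216.0, 409.0], [213.0, 527.0], [261.0, 494.0], [263.0, 476.0], [213.0, 508.0], [99.0, 357.0]]
[[698.0, 361.0], [687.0, 327.0], [835.0, 285.0], [847.0, 318.0], [806.0, 319.0], [791.0, 273.0], [801.0, 273.0], [816.0, 320.0], [656.0, 366.0]]
```

```bash
python3 -m creep '[[0,0,0,0,0.2,-4,7],[0,0,0,0,0.2,-7.9,7],[0,0,0,0,0.2,-7.9,7],[0,0,0,0,0.2,-7.9,1.5],[0,0,0,0,0.2,-7.9,1.5],[0,0,0,0,0.2,-7.9,1.5],[0,0,0,0,0.2,-7.9,1.5],[0,0,0,0,0.2,-7.9,1.5],[0,0,0,0,0.2,-7.9,1.5],[0,0,0,0,0.2,-7.9,1.5]]' 40; python3 -m creep '[[0,0,0,0,0,0,1.5],[0,0,0,0,0,0,1.5],[0,0,0,0,0,0,1.5]]'
```

```text
time_s: 2.9
tool_pos: [469.6, -302.7, 45.1]
tcp_rot: [1.916, 2.489, 0.0]
contact_force: [0.0, 2.0, 5.0]
gripper_width: 19.4
finger_force: 40.0
time_s: 3.2
tool_pos: [469.6, -302.7, 45.1]
tcp_rot: [1.916, 2.49, 0.0]
contact_force: [-0.5, 1.9, 6.0]
gripper_width: 19.6
finger_force: 40.0
```

```bash
python3 -m creep '[[0,0,0.1,0,0,5,1.5],[0,0,0.2,0,0,10,1.5],[0,0,0.35,3,2,14.5,1.5],[0,0,0.5,6,5,14.5,1.5],[0,0,0.65,8,8,14.5,1.5],[0,0,0.8,10,12,14.5,1.5],[0,0,0.95,11.2,15,14.5,1.5],[0,0,1.1,11.2,18,14.5,1.5],[0,0,1.25,11.2,20.6,14.5,1.5],[0,0,1.36,11.2,20.6,14.5,1.5]]'; python3 -m creep '[[0,0,0,0,0,-4,1.5],[0,0,0,0,0,-5,1.5],[0,0,0,0,0,-5,1.5]]'
python3 - <<'E'
from h import *
import scipy.spatial.transform as R
st=telemetry.sense();p=st["tool_pos"];Rm=R.Rotation.from_rotvec(st["tcp_rot"]).as_matrix()
print(p.round(1),np.degrees(np.arctan2(Rm[1,1],Rm[0,1])).round(2),st["joint_pos"].round(2))
a=cams.capture("side");crop(a,200,150,150,140,4,"s2.png")
E
```

```text
time_s: 4.2
tool_pos: [581.0, -94.0, 189.4]
tcp_rot: [0.089, -3.139, -0.001]
contact_force: [-1.0, 0.1, -1.1]
gripper_width: 19.6
finger_force: 40.0
time_s: 4.5
tool_pos: [580.0, -96.4, 138.2]
tcp_rot: [0.075, -3.137, -0.001]
contact_force: [-0.3, -0.4, -0.4]
gripper_width: 19.7
finger_force: 40.0
[580.  -96.4 138.2] 92.73 [-0.2   0.31  2.   -0.    0.84 -1.82]
```

View pics/s2.png

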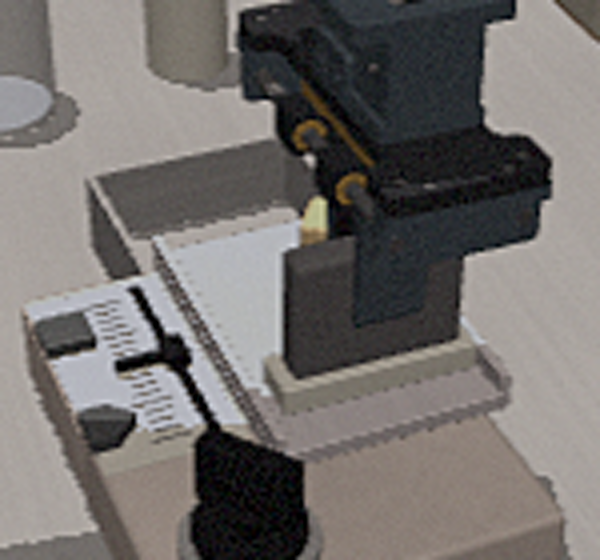

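```bash
python3 - <<'E'
from h import *
s=cams.capture("side");p=[563.3,-29.6,.05];c,sn=np.cos(.05),np.sin(.05)
loc=lambda W:((W[:,:2]-p[:2])@np.array([[c,-sn],[sn,c]])).round(1).tolist()
U=lambda L:np.array(L,float)/4+[200,150]
print("foot bottom",loc(back(s,U([(281,411),(478,359)]),93.)),"foot top",loc(back(s,U([(268,376),(281,391),(478,340)]),109.)))
print("R fence outer top",loc(back(s,U([(510,375),(463,317)]),82.)),"pan near bottom edge R/L",loc(back(s,U([(505,400),(285,457)]),66)))
print("left fence outer top line", loc(back(s,U([(153,240),(210,325)]),82.)),loc(back(s,U([(225,390)]),60.)))
w=lambda x,y,z:(p[0]+c*x-sn*y,p[1]+sn*x+c*y,z)
print(((proj(s,[w(80,-85,82),w(74,-85,82),w(74,-85,70),w(-44,-85,70),w(-44,-85,82),w(-50,-85,82),w(-50,105,82),w(80,105,82)])-[200,150])*4).round(0).tolist())
E
```

```text
foot bottom [[-39.5, -77.6], [67.7, -77.7]] foot top [[-42.6, -68.6], [-41.0, -81.5], [64.4, -81.7]]
R fence outer top [[83.8, -83.5], [83.8, -30.7]] pan near bottom edge R/L [[82.2, -83.5], [-38.9, -81.1]]
left fence outer top line [[-46.7, 100.6], [-43.6, 13.6]] [[-46.1, -14.8]]
[[505.0, 379.0], [494.0, 381.0], [493.0, 400.0], [278.0, 458.0], [278.0, 440.0], [267.0, 443.0], [145.0, 237.0], [354.0, 191.0]]
```

The crop shows the foot's front bottom edge from (281,411) to (478,359). It sits about 4 mm too far to -x between the fences and is clear of the lumps behind it. I'll shift it and lower it.

```bash
python3 -m creep '[[0,0,0,0.45,0,0,1.5],[0,0,0,0.45,0,-1,1.5],[0,0,0,0.45,0,-2,1.5],[0,0,0,0.45,0,-2.1,1.5],[0,0,0,0.45,0,-2.1,1.5]]'; python3 -m creep '[[0,0,0,-0.05,1,0,1.5],[0,0,0,-0.1,2,0,1.5],[0,0,0,-0.15,3,0,1.5],[0,0,0,-0.2,4,0,1.5],[0,0,0,-0.25,5,0,1.5],[0,0,0,-0.3,6,0,1.5]]'
```

```text
time_s: 5.1
tool_pos: [585.5, -96.6, 118.3]
tcp_rot: [0.076, -3.14, -0.0]
contact_force: [-0.0, 0.0, -1.4]
gripper_width: 19.7
finger_force: 40.0
time_s: 5.7
tool_pos: [583.0, -35.6, 119.1]
tcp_rot: [-0.076, 3.14, -0.0]
contact_force: [0.1, -0.4, -0.5]
gripper_width: 20.0
finger_force: 40.0
```

```bash
python3 -m creep '[[0,0,0,-0.05,1,-0.1,1.5],[0,0,0,-0.1,2,-0.1,1.5],[0,0,0,-0.15,3,-0.1,1.5],[0,0,0,-0.2,4,-0.1,1.5],[0,0,0,-0.25,5,-0.1,1.5],[0,0,0,-0.3,6,-0.1,1.5],[0,0,0,-0.35,7,-0.1,1.5],[0,0,0,-0.4,8,-0.1,1.5],[0,0,0,-0.45,9,-0.1,1.5],[0,0,0,-0.5,10,-0.1,1.5]]';python3 -m creep '[[0,0,0,-0.05,1,0,1.5],[0,0,0,-0.05,1.5,0,1.5],[0,0,0,-0.05,1.5,0,1.5],[0,0,0,-0.05,1.5,0,1.5],[0,0,0,-0.05,1.5,0,1.5]]'
python3 - <<'E'
from h import *
a=cams.capture("side");crop(a,200,140,150,140,3,"a.png")
b=cams.capture("top");crop(b,215,185,110,110,3,"b.png")
A=cv2.imread("pics/a.png");B=cv2.imread("pics/b.png")
C=np.zeros((420,780,3),np.uint8);C[:,:450]=A;C[:330,450:]=B;cv2.imwrite("pics/ab2.png",C)
E
```

```text
time_s: 6.7
tool_pos: [577.9, 64.2, 118.0]
tcp_rot: [-0.076, 3.141, 0.0]
contact_force: [-0.0, -0.1, -1.7]
gripper_width: 20.1
finger_force: 40.0
time_s: 7.2
tool_pos: [577.5, 78.1, 117.9]
tcp_rot: [0.075, -3.141, 0.0]
contact_force: [0.4, -0.3, -0.6]
gripper_width: 19.6
finger_force: 40.0
```

View pics/ab2.png

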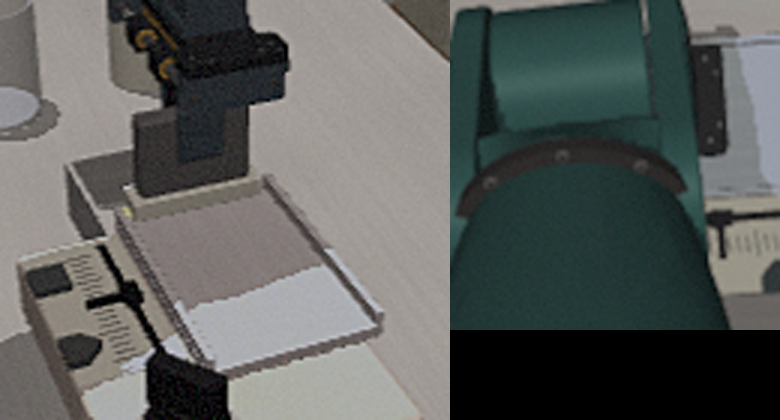

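The crop shows the pan is clear. There is a small yellow speck at (127,212), by the foot's left end at the pan's edge. I'll push a little further, lift, and look at it.

```bash
python3 -m creep '[[0,0,0,-0.05,0.6,0,1.5],[0,0,0,-0.1,1.2,0,1.5],[0,0,0,-0.1,1.2,0,1.5],[0,0,0,-0.1,1.2,2,1.5],[0,0,0,-0.1,1.2,5,1.5],[0,0,0,-0.1,1.2,8.5,1.5],[0,0,0,-0.1,-3,8.5,1.5],[0,0,0,-0.1,-8,8.5,1.5],[0,0,0,-0.1,-13,8.5,1.5],[0,0,0,-0.1,-18,8.5,1.5]]'
python3 -m creep '[[0,0,-0.14,-1,-5,0,1.5],[0,0,-0.28,-3,-9,0,1.5],[0,0,-0.42,-5,-13,0,1.5],[0,0,-0.56,-7,-17,0,1.5],[0,0,-0.7,-9,-20.8,0,1.5],[0,0,-0.84,-10.9,-20.8,0,1.5],[0,0,-0.98,-10.9,-20.8,0,1.5],[0,0,-1.12,-10.9,-20.8,0,1.5],[0,0,-1.36,-10.9,-20.8,0,1.5],[0,0,-1.36,-10.9,-20.8,0,1.5]]'
python3 - <<'E'
from h import *
a=cams.capture("side");crop(a,200,140,150,140,3,"a.png")
b=cams.capture("top");crop(b,215,185,110,110,3,"b.png")
A=cv2.imread("pics/a.png");B=cv2.imread("pics/b.png")
C=np.zeros((420,780,3),np.uint8);C[:,:450]=A;C[:330,450:]=B;cv2.imwrite("pics/ab3.png",C)
E
```

```text
time_s: 8.3
tool_pos: [576.2, -103.3, 203.2]
tcp_rot: [-0.077, 3.14, -0.0]
contact_force: [0.9, 0.2, -1.3]
gripper_width: 19.3
finger_force: 40.0
time_s: 9.3
tool_pos: [467.4, -309.6, 202.9]
tcp_rot: [-1.923, -2.484, 0.0]
contact_force: [0.7, 0.5, -0.8]
gripper_width: 19.9
finger_force: 40.0
```

View pics/ab3.png

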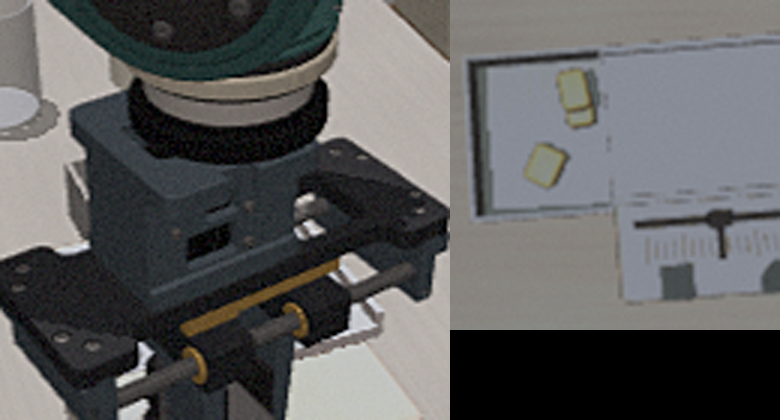

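All three lumps are in the tray, at crop (575,90), (580,115) and (545,165), and the pan is empty. Next I set the scraper down.

```bash
python3 -m creep '[[0,0,0,0,0,-5,1.5],[0,0,0,0,0,-10,1.5],[0,0,0,0,0,-14,1.5],[0,0,0,0,0,-15,1.5],[0,0,0,0,0,-15.5,1.5],[0,0,0,0,0,-15.75,1.5],[0,0,0,0,0,-15.75,1.5],[0,0,0,0,0,-15.75,1.5]]'
```

```text
time_s: 10.2
tool_pos: [468.3, -310.2, 47.0]
tcp_rot: [1.914, 2.488, 0.0]
contact_force: [0.2, -0.0, -1.6]
gripper_width: 19.6
finger_force: 40.0
```

```bash
python3 -m creep '[[0,0,0,0,0,-0.1,1.5],[0,0,0,0,0,-0.15,1.5],[0,0,0,0,0,-0.15,1.5]]'; python3 -m creep '[[0,0,0,0,0,0,2.6],[0,0,0,0,0,0,4],[0,0,0,0,0,0,6],[0,0,0,0,0,0,7],[0,0,0,0,0,0,7],[0,0,0,0,0,4,7],[0,0,0,0,0,9,7],[0,0,0,0,0,14,7],[0,0,0,0,0,14,7]]'
```

```text
time_s: 10.5
tool_pos: [468.0, -309.9, 45.1]
tcp_rot: [1.915, 2.489, 0.0]
contact_force: [-2.5, 3.5, 13.3]
gripper_width: 19.9
finger_force: 40.0
time_s: 11.4
tool_pos: [470.2, -311.6, 190.4]
tcp_rot: [1.91, 2.482, 0.0]
contact_force: [0.0, 1.2, -1.3]
gripper_width: 69.9
finger_force: 0.0
```

```bash
python3 - <<'E'
from h import *
t=cams.capture("top");s=cams.capture("side")
TU=lambda L:np.array(L,float)/3.33333+[215,185]
SU=lambda L:np.array(L,float)/2.66667+[200,180]
print(back(t,TU([(497,246)]),82).round(1),back(t,TU([(528,213),(545,232),(472,268),(485,282)]),118).round(1).tolist())
print("side bar top corners",back(s,SU([(133,208),(203,228)]),118).round(1).tolist(), "ring",back(s,SU([(167,285)]),60).round(1))
# dark mask of the knob now
for n,c,(x0,y0,w,h) in(("top",t,(340,235,50,50)),):
    g=c["pixels"][y0:y0+h,x0:x0+w].max(2);m=(g<75).astype(np.uint8)
    _,lab,st,ce=cv2.connectedComponentsWithStats(m);i=1+st[1:,4].argmax();print(st[i],ce[i]+[x0,y0],back(c,ce[i]+[x0,y0],90).round(1))
E
```

```text
[[ 494.5 -154.9   82. ]] [[517.1, -170.3, 118.0], [503.9, -181.4, 118.0], [480.0, -130.0, 118.0], [470.3, -138.6, 118.0]]
side bar top corners [[478.6, -138.5, 118.0], [516.8, -173.3, 118.0]] ring [[ 495.  -160.2   60. ]]
[ 13  12  25  23 422] [364.73222749 258.11611374] [[ 496.2 -154.9   90. ]]
```

```bash
python3 -m creep '[[0,0,0.14,2.5,5,0,6],[0,0,0.28,2.5,10,0,6],[0,0,0.435,2.5,15.5,0,6],[0,0,0.435,2.5,15.5,0,6],[0,0,0.435,2.5,15.5,-3,6],[0,0,0.435,2.5,15.5,-6,6],[0,0,0.435,2.5,15.5,-8,6],[0,0,0.435,2.5,15.5,-9.6,6],[0,0,0.435,2.5,15.5,-9.6,6]]'; python3 -m creep '[[0,0,0,0,0,0,4],[0,0,0,0,0,0,2],[0,0,0,0,0,0,1],[0,0,0,0,0,0,1],[0,0,0,0,0,0,1],[0,0,0,0,0,0,1]]' 30
python3 -c "
from h import *
from scipy.spatial.transform import Rotation as R
st=telemetry.sense();M=R.from_rotvec(st['tcp_rot']).as_matrix();print(st['torque'],st['joint_pos'].round(2),np.degrees(np.arctan2(M[1,1],M[0,1])))"
```

```text
time_s: 12.4
tool_pos: [490.4, -154.2, 85.0]
tcp_rot: [-1.333, -2.839, 0.001]
contact_force: [-0.1, 0.8, -0.0]
gripper_width: 60.3
finger_force: 0.0
time_s: 13.0
tool_pos: [493.2, -154.5, 88.4]
tcp_rot: [1.334, 2.843, 0.001]
contact_force: [9.7, 16.5, -8.1]
gripper_width: 16.1
finger_force: 30.1
[ 3.06349259 -1.45862041  0.11815571] [-0.35  0.29  2.15  0.    0.7  -1.04] 39.731436238389186
```

```bash
python3 -m creep '[[0,0,0,0.1,0.15,0,1],[0,0,0,0.1,0.15,0,1]]'; python3 -m creep '[[0,0,-0.1,0,0,0,1],[0,0,-0.2,0,0,0,1],[0,0,-0.3,0,0,0,1],[0,0,-0.3,0,0,0,1]]'
```

```text
time_s: 13.2
tool_pos: [493.4, -154.0, 88.3]
tcp_rot: [1.332, 2.845, -0.003]
contact_force: [-4.3, -11.2, 5.0]
gripper_width: 16.1
finger_force: 30.0
time_s: 13.6
tool_pos: [494.3, -153.5, 88.3]
tcp_rot: [1.745, 2.61, 0.001]
contact_force: [4.4, -3.0, 0.6]
gripper_width: 15.8
finger_force: 30.0
```

```bash
python3 -m creep '[[0,0,-0.13,0,0,0,1],[0,0,-0.26,0,0,0,1],[0,0,-0.39,0,0,0,1],[0,0,-0.52,0,0,0,1],[0,0,-0.65,0,0,0,1],[0,0,-0.78,0,0,0,1],[0,0,-0.91,0,0,0,1],[0,0,-1.04,0,0,0,1],[0,0,-1.17,0,0,0,1],[0,0,-1.25,0,0,0,1]]'; python3 -m creep '[[0,0,-0.13,0,0,0,1],[0,0,-0.26,0,0,0,1],[0,0,-0.39,0,0,0,1],[0,0,-0.52,0,0,0,1],[0,0,-0.65,0,0,0,1],[0,0,-0.78,0,0,0,1],[0,0,-0.91,0,0,0,1],[0,0,-1.04,0,0,0,1],[0,0,-1.17,0,0,0,1],[0,0,-1.25,0,0,0,1]]'
python3 -c "
from h import *
a=cams.capture('side');b=cams.capture('top');crop(a,200,210,80,80,5,'a.png');crop(b,260,245,80,60,5,'b.png')
A=cv2.imread('pics/a.png');B=cv2.imread('pics/b.png');C=np.zeros((400,800,3),np.uint8);C[:,:400]=A;C[:300,400:]=B;cv2.imwrite('pics/ab4.png',C)"
```

```text
time_s: 14.6
tool_pos: [498.2, -154.5, 88.6]
tcp_rot: [2.937, 1.094, 0.014]
contact_force: [33.2, -8.4, -33.7]
gripper_width: 15.7
finger_force: 30.0
time_s: 15.6
tool_pos: [497.9, -157.7, 89.2]
tcp_rot: [3.025, -0.828, 0.019]
contact_force: [18.9, -47.5, -25.7]
gripper_width: 15.8
finger_force: 29.9
```

View pics/ab4.png

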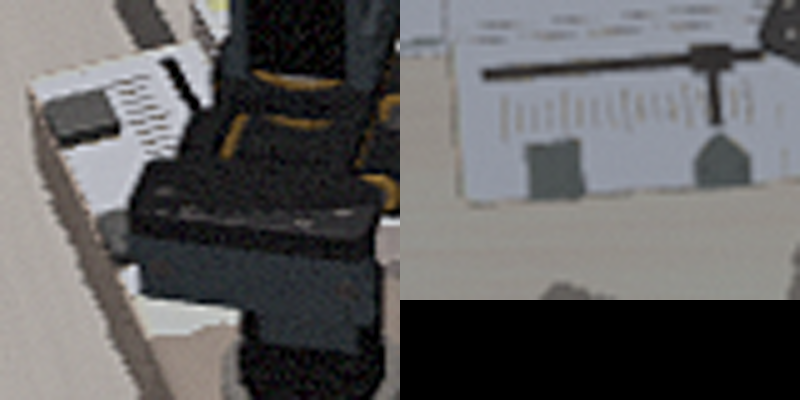

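The top crop shows the pointer tip at (715,123) and the tab tip at (720,135), so about 2 mm is left to go. I'll measure it sub-pixel in a rectified view.

```bash
cat > al.py <<'E'
from h import *
c=cams.capture("top");I=np.mean([cams.capture("top")["pixels"].astype(np.float32).mean(2) for _ in range(6)],0)
p=[563.3,-29.6,.05];cs,sn=np.cos(.05),np.sin(.05)
xs=np.arange(-125,-70,1.);ys=np.arange(-60,40,.25)
X,Y=np.meshgrid(xs,ys,indexing="ij")
W=np.c_[p[0]+cs*X.ravel()-sn*Y.ravel(),p[1]+sn*X.ravel()+cs*Y.ravel(),np.full(X.size,67.)]
uv=proj(c,W).astype(np.float32).reshape(*X.shape,2)
R=cv2.remap(I,uv[...,0],uv[...,1],cv2.INTER_CUBIC)
for x,r in zip(xs,R):
    if x%3: continue
    lo,hi=-60,-10
    m=(ys>-45)&(ys<-5);bg=np.percentile(r[m],70);w=np.clip(bg-r[m]-20,0,None)
    on=ys[m][w>0]
    if w.sum()>30: print(x,"centroid %.2f"%((w*ys[m]).sum()/w.sum()),"span",on.min(),on.max(),round(bg),round(r[m].min()))
E
python3 al.py
```

```text
-123.0 centroid -25.19 span -36.25 -11.5 114 75
-120.0 centroid -24.09 span -36.5 -11.0 121 69
-117.0 centroid -24.04 span -36.5 -11.0 115 67
-114.0 centroid -24.26 span -36.75 -11.25 116 68
-111.0 centroid -24.09 span -36.5 -11.25 122 75
-108.0 centroid -23.47 span -35.75 -11.75 149 72
-105.0 centroid -23.32 span -33.25 -13.5 153 73
-102.0 centroid -23.09 span -29.75 -16.5 154 73
-99.0 centroid -23.58 span -26.75 -20.25 154 105
-96.0 centroid -23.04 span -25.5 -20.5 154 121
-93.0 centroid -22.10 span -26.0 -18.0 153 43
-90.0 centroid -22.16 span -39.0 -17.75 151 33
-87.0 centroid -21.95 span -25.75 -17.25 151 37
-84.0 centroid -22.07 span -26.0 -18.0 149 37
-81.0 centroid -22.21 span -26.0 -18.25 145 32
-78.0 centroid -22.27 span -26.0 -18.75 148 37
-75.0 centroid -22.24 span -26.5 -17.75 154 40
-72.0 centroid -22.12 span -26.25 -17.75 154 41
```

```bash
python3 -m creep '[[0,0,0,0.1,-0.25,0,1],[0,0,-0.06,0.1,-0.25,0,1],[0,0,-0.11,0.1,-0.25,0,1],[0,0,-0.11,0.1,-0.25,0,1]]'; python3 al.py | grep -E '^-(117|114|105|102|90|87|84|81)'
```

```text
time_s: 16.45
tool_pos: [497.8, -158.3, 89.1]
tcp_rot: [2.978, -0.992, 0.013]
contact_force: [13.3, -25.4, -11.1]
gripper_width: 16.0
finger_force: 30.0
-117.0 centroid -24.00 span -36.5 -11.0 115 67
-114.0 centroid -24.11 span -36.75 -11.25 117 69
-105.0 centroid -23.30 span -33.25 -13.5 154 73
-102.0 centroid -23.10 span -29.75 -16.5 154 73
-90.0 centroid -24.04 span -27.75 -20.25 149 31
-87.0 centroid -24.06 span -27.75 -20.75 148 33
-84.0 centroid -24.11 span -28.0 -20.5 148 39
-81.0 centroid -23.96 span -28.0 -19.75 144 40
```

Aligned to about 0.5 mm. I'll release, retreat and check again.

```bash
python3 -m creep '[[0,0,0,0,0,0,2.5],[0,0,0,0,0,0,4],[0,0,0,0,0,0,6],[0,0,0,0,0,0,6],[0,0,0,0,0,3,6],[0,0,0,0,0,7,6],[0,0,0,0,0,12,6],[0,0,0,0,-5,15,6],[0,0,0,2,-10,15,6],[0,0,0,5,-15,15,6]]'; python3 -m creep '[[0,0,0,5,-1,5,6],[0,0,0,10,-2,7,6],[0,0,0,15,-2,7,6],[0,0,0,15,-2,7,6]]'; python3 al.py | grep -E '^-(117|114|105|102|90|87|84|81)'
python3 -c "
from h import *
a=cams.capture('side');b=cams.capture('top');crop(a,180,170,200,240,2,'a.png');crop(b,215,185,240,110,1.6667,'b.png')
A=cv2.imread('pics/a.png');B=cv2.imread('pics/b.png');C=np.zeros((480,800,3),np.uint8);C[:,:400]=A;C[:B.shape[0],400:400+B.shape[1]]=B[:,:400];cv2.imwrite('pics/fin.png',C)"
```

```text
time_s: 17.8
tool_pos: [535.5, -291.0, 239.6]
tcp_rot: [2.979, -0.995, 0.004]
contact_force: [0.8, 0.3, -0.1]
gripper_width: 60.0
finger_force: 0.0
time_s: 18.2
tool_pos: [688.5, -309.4, 308.7]
tcp_rot: [-2.98, 0.994, -0.003]
contact_force: [-1.2, -0.2, -0.0]
gripper_width: 60.0
finger_force: 0.0
-117.0 centroid -24.01 span -36.5 -11.0 110 64
-114.0 centroid -24.20 span -36.5 -11.25 112 66
-105.0 centroid -23.31 span -33.25 -13.75 147 70
-102.0 centroid -23.10 span -29.75 -16.75 147 70
-90.0 centroid -24.04 span -27.75 -20.5 143 30
-87.0 centroid -24.04 span -27.75 -20.75 142 31
-84.0 centroid -24.11 span -28.0 -20.5 141 37
-81.0 centroid -23.97 span -28.0 -19.75 138 38
```

View pics/fin.png

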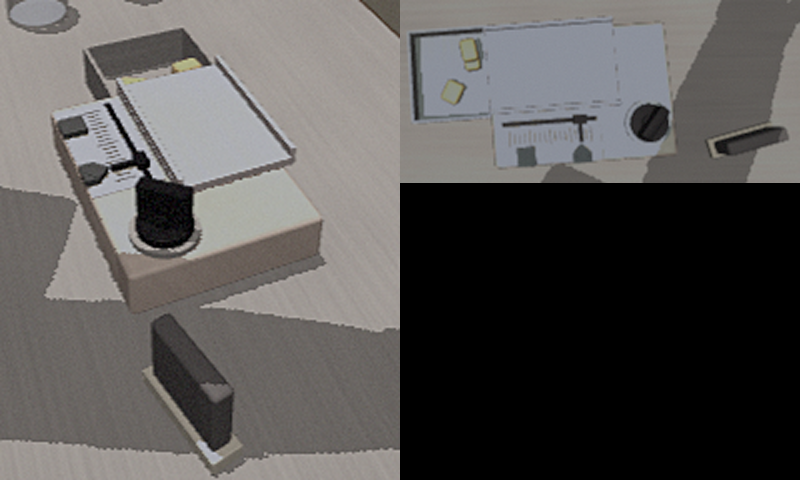

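The final picture shows the scraper upright at (190,390), the lumps in the tray, and the pointer at (583,140) in line with the pointed tab.

```bash
python3 -c "
from rig import arm
print(arm.close_job())"
```

```text
the job is handed in; nothing more can be done
None
```

The job is handed in at about 18 s on the robot's clock: all three lumps are in the catch tray, the scraper stands upright on the counter, and the pointer measures within about 1 mm of the pointed tab's tip, with the jug, bottle and canister not touched.

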